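Put the last two reagent bottles away in the divided carrier

TASK

Take the two reagent bottles out of the sloping rack and stand one upright in each of the two empty cells of the divided carrier. The seats in the empty cells stand at different heights, so feel for each one and set the bottle down gently: do not drop it and do not press it hard. Leave the bottles already stored and the other things on the bench undisturbed.

Things in the scene. Friction and masses are not known exactly. Their poses are not given: they have to be found in the camera images.
- crate: Divided carrier of grey laminate, fixed to the bench, 146 x 216 x 85 mm (x, y, z), open on top: 2 cells along its x by 3 along its y, pitch 70 mm, each 64 x 64 mm inside (walls and dividers 6 mm thick, all 85 mm high). Origin: centre of its underside, on the bench; z up. It stands left or right of the rack.
- rack: Fixed sloping black rack, 160 mm wide (y), 80 mm high, two pockets 76 mm apart along y. They lean 30 degrees from upright: bottle tops point up and to its +x (away from the robot). Along the bottle: back plate 75 mm, side walls 50 mm, lip on the upper (robot) side 22 mm. Draw a bottle out along its own axis 60 mm or more before moving it sideways. Origin: on the bench midway between the bottle caps, below them; z up.
- cell0 (a point): Centre of cell 0, on the carrier's inner floor, 6 mm above its underside; axes as the carrier's. The 85 mm rim is 79 mm above this point.
- cell1 (a point): Centre of cell 1, on the carrier's inner floor, 6 mm above its underside; axes as the carrier's. The 85 mm rim is 79 mm above this point.
- cell2 (a point): Centre of cell 2, on the carrier's inner floor, 6 mm above its underside; axes as the carrier's. The 85 mm rim is 79 mm above this point.
- cell3 (a point): Centre of cell 3, on the carrier's inner floor, 6 mm above its underside; axes as the carrier's. The 85 mm rim is 79 mm above this point.
- cell4 (a point): Centre of cell 4, on the carrier's inner floor, 6 mm above its underside; axes as the carrier's. The 85 mm rim is 79 mm above this point.
- cell5 (a point): Centre of cell 5, on the carrier's inner floor, 6 mm above its underside; axes as the carrier's. The 85 mm rim is 79 mm above this point.
- new0_mid (a point): Bottle to put away, leaning in the rack: amber glass, white cap, paper label, 0.2 to 0.4 kg, 150 mm high. Above its foot: body 50 mm across up to 98 mm, shoulder to 110 mm, neck 30 mm across to 115 mm, cap 34 mm across from 115 to 150 mm. The point is on its axis half-way up, 75 mm from the foot; z runs along its axis towards the cap.
- seat0: Sprung rubber seat, 58 x 58 mm, one in each of the two empty cells, centred. Origin: centre of the cell on the carrier floor (6 mm above its underside), NOT the seat top. The top stands at an unmeasured height, 6 to 44 mm above this point, differing per cell: feel for it. It gives 1 mm per newton for up to 6 mm, then is hard; a bottle sinks it 2 to 4 mm.
- new1_mid (a point): Bottle to put away, leaning in the rack: amber glass, white cap, paper label, 0.2 to 0.4 kg, 150 mm high. Above its foot: body 50 mm across up to 98 mm, shoulder to 110 mm, neck 30 mm across to 115 mm, cap 34 mm across from 115 to 150 mm. The point is on its axis half-way up, 75 mm from the foot; z runs along its axis towards the cap.
- seat1: Sprung rubber seat, 58 x 58 mm, one in each of the two empty cells, centred. Origin: centre of the cell on the carrier floor (6 mm above its underside), NOT the seat top. The top stands at an unmeasured height, 6 to 44 mm above this point, differing per cell: feel for it. It gives 1 mm per newton for up to 6 mm, then is hard; a bottle sinks it 2 to 4 mm.
- stored0_mid (a point): Bottle already stored upright in a cell of the carrier, the same make as the others (150 mm high, 50 mm across, cap 34 mm), standing on the carrier's floor. The point is on its axis half-way up, 75 mm above its foot. Leave it alone.
- stored1_mid (a point): Bottle already stored upright in a cell of the carrier, the same make as the others (150 mm high, 50 mm across, cap 34 mm), standing on the carrier's floor. The point is on its axis half-way up, 75 mm above its foot. Leave it alone.
- stored2_mid (a point): Bottle already stored upright in a cell of the carrier, the same make as the others (150 mm high, 50 mm across, cap 34 mm), standing on the carrier's floor. The point is on its axis half-way up, 75 mm above its foot. Leave it alone.
- stored3_mid (a point): Bottle already stored upright in a cell of the carrier, the same make as the others (150 mm high, 50 mm across, cap 34 mm), standing on the carrier's floor. The point is on its axis half-way up, 75 mm above its foot. Leave it alone.
- tape: Bystander: a grey roll of tape lying flat, 90 mm across, 24 mm high. Origin: centre of its underside. Leave it alone.
- lid: Bystander: an upturned white box lid, 100 x 100 x 35 mm. Origin: centre of its underside. Leave it alone.
- beaker: Bystander: a glass beaker, 70 mm across, 90 mm high. Origin: centre of its underside. Leave it alone.

How it is judged:
On the way:
1. one of the two bottles stands upright and released in an empty cell ((((horizontal distance between new0_mid and cell0 below 0.018 m or horizontal distance between new0_mid and cell1 below 0.018 m or horizontal distance between new0_mid and cell2 below 0.018 m or horizontal distance between new0_mid and cell3 below 0.018 m or horizontal distance between new0_mid and cell4 below 0.018 m or horizontal distance between new0_mid and cell5 below 0.018 m) and angle between new0_mid's own z axis and vertical below 0.12 rad and z of new0_mid in the frame of crate below 0.136 m and linear speed of new0 below 0.03 m/s and contact force between the fingers and new0 below 0.1 N) or ((horizontal distance between new1_mid and cell0 below 0.018 m or horizontal distance between new1_mid and cell1 below 0.018 m or horizontal distance between new1_mid and cell2 below 0.018 m or horizontal distance between new1_mid and cell3 below 0.018 m or horizontal distance between new1_mid and cell4 below 0.018 m or horizontal distance between new1_mid and cell5 below 0.018 m) and angle between new1_mid's own z axis and vertical below 0.12 rad and z of new1_mid in the frame of crate below 0.136 m and linear speed of new1 below 0.03 m/s and contact force between the fingers and new1 below 0.1 N))), for 0.2 s.
At the end, for the whole second after the job is handed in: Each of the two bottles stands in a cell of its own: axis within 18 mm of the cell's centre, tilt under 0.12 rad, its middle less than 136 mm above the carrier's underside (so on the seat, not on the walls), at rest and released ((horizontal distance between new0_mid and cell0 below 0.018 m or horizontal distance between new0_mid and cell1 below 0.018 m or horizontal distance between new0_mid and cell2 below 0.018 m or horizontal distance between new0_mid and cell3 below 0.018 m or horizontal distance between new0_mid and cell4 below 0.018 m or horizontal distance between new0_mid and cell5 below 0.018 m) and angle between each of new0_mid, new1_mid's own z axis and vertical below 0.12 rad and z of each of new0_mid, new1_mid in the frame of crate below 0.136 m and linear speed of each of new0, new1 below 0.03 m/s and contact force between the fingers and new0 below 0.1 N and (horizontal distance between new1_mid and cell0 below 0.018 m or horizontal distance between new1_mid and cell1 below 0.018 m or horizontal distance between new1_mid and cell2 below 0.018 m or horizontal distance between new1_mid and cell3 below 0.018 m or horizontal distance between new1_mid and cell4 below 0.018 m or horizontal distance between new1_mid and cell5 below 0.018 m) and contact force between the fingers and new1 below 0.1 N); the robot touches nothing.
It fails at once if a bottle pressed onto its seat with over 20 N, or onto the carrier's walls with over 25 N (contact force between any of new0, new1 and seat0 above 20 N or contact force between any of new0, new1 and seat1 above 20 N or contact force between any of new0, new1 and crate above 25 N).
It fails at once if a bottle dropped (moving faster than 0.3 m/s while not held) ((contact force between the fingers and new0 below 0.1 N and linear speed of new0 above 0.3 m/s) or (contact force between the fingers and new1 below 0.1 N and linear speed of new1 above 0.3 m/s)).
It fails at once if a bottle laid over (tilted more than 1.2 rad) (angle between any of new0_mid, new1_mid's own z axis and vertical above 1.2 rad).
It fails at once if a stored bottle moved by more than 20 mm (distance of any of stored0_mid, stored1_mid, stored2_mid, stored3_mid from where it was at the start of the episode above 0.02 m).
It fails at once if a bystander moved by more than 20 mm (distance of any of tape, lid, beaker from where it was at the start of the episode above 0.02 m).
It also fails if it takes over 72 s, if anything falls off the work surface, if the arm or the gripper's body presses on something with over 40 N, if the wrist force passes 120 N, or if a joint passes its speed limit or range.

ROBOT

A 7-joint arm with a two-finger parallel gripper is mounted at the origin on the work surface. World frame = base frame: x ahead of the robot, y to its left, z up, the work surface at z = 0. Lengths are in m, angles in rad, forces in N, time in s.
With the tool pointing down it reaches from about 0.425 to 0.825 m from the base axis. Payload 3.6 kg.
Tool frame: the origin (TCP) lies between the finger pads; the fingertips stand 19 mm ahead of it and the grasp point (between the pads) is the TCP (arm.tips_ahead is the distance from the TCP to the fingertips, in m); z points along the fingers, y is the line along which they close (so a half turn about z gives the same grasp; the last joint's range is limited). The gripper opens to 85 mm and grips with 20 to 120 N. Pads are 22 mm wide; open, the fingers measure 114 mm over their backs; the gripper's body (76 mm by 85 mm) begins 54 mm behind the grasp point. The pads swing forward as they close: fully open they stand 13 mm farther back than shut.
Start: joints at [1.304, 0.615, -0.013, 1.423, 0.008, 1.103, -0.04], TCP at [0.155, -0.631, 0.218] pointing down, gripper open.
Joint ranges: [-3.12, 3.12], [-0.3, 2.06], [-1.34, 1.32], [0.26, 2.42], [-1.36, 4.5], [0.01, 1.98], [-2.84, 2.84]. Speed limits (rad/s): [2.79, 2.79, 3.14, 3.14, 3.14, 3.14, 3.14].

INTERFACE

Orientations are given as a unit quaternion [x, y, z, w].
In Python, from rig import arm gives the robot as it stands.
- The arm moves only by the shell command python3 -m jog 'ROWS' [OPENING] [FORCE]. ROWS is JSON, a list that holds one entry, the list of rows, each a list of 6 numbers: the shift along the tool's x, y, z in cm, then the turn, a rotation vector about the tool's x, y, z in degrees. A call has 1 to 20 rows; each row is the pose to reach, as a shift and turn from the pose commanded when the call began, along the tool's axes at that moment; what a row does not reach only later rows make up. A row lasts 1/12 s, in which the tool goes at most 41.7 mm and 7.16 degrees, less where a joint would pass 70% of its speed; a pose out of reach is approached as far as the arm can. A call with a gripper value outside its range is refused whole. OPENING is the finger opening in cm, from 0 to 8.54, set as the call begins (- or left out, the last holds). The fingers move at their own pace and stop on an object; FORCE is the grip in N (left out, the last holds). Time passes only in rows, so rows that repeat a pose let the fingers close. It gives the time, the measured TCP pose, the force, the opening and the grip force at its end, in the units of the state.
- arm.get_obs(): the state, without advancing time (a new reading comes with each control period).
- arm.snapshot(name): name is "scene" or "top"; returns a dict with "pixels" (384x512x3 uint8, blue, green, red), "mtx" (3x3 intrinsics, pixels), "k1" (the pictures are not rectified: a ray, as slopes to the right and down, at radius r is drawn at 1 + k1 r^2 times it, then the intrinsics apply), "rvec" (rotation vector, rad) and "tvec" (3), from world to camera coordinates, as OpenCV has them. Camera axes: x right, y down, z forward; pixel columns grow to the right and rows downward; lengths in m; the calibration is good to about 2 mm. A picture is of the moment at which its call begins. There is no depth.
- arm.close_job(): hands the job in; it is judged then, once.
The state is a dict: "time_s": time; "qpos": joint angles; "qvel": joint speeds; "joint_efforts": joint torques, N m; "position": TCP position; "eef_rot": TCP orientation; "wrist_force": force on the tool from outside, world axes, zero at the start; "wrist_torque": the same for the moment, N m; "gripper_width": finger opening in m; "grasp_force": force on a finger pad.
Only numpy, scipy, OpenCV 4.12 (cv2) and the standard library are available. Lean on these libraries where they do the work, as an engineer would, in place of code of your own. Each camera call takes 0.05 s, during which the arm holds its last target. There are 200 camera calls.

## Working session

There is one attempt and no reset: what is moved stays moved. The work goes in short steps, Python scripts to look and compute and a shell command to move; the robot and the scene stay as the last step left them, time stands still between calls to the robot, and variables do not carry over. Pictures are saved under pics/ and viewed, at most 10 in all, crops included, and the job is handed in when it is done.

```bash
ls; mkdir -p pics; python3 - <<'E'
from rig import arm
import cv2
for n in("scene","top"):
    s=arm.snapshot(n); cv2.imwrite(f"pics/{n}0.png",cv2.resize(s["pixels"],(800,600),interpolation=cv2.INTER_CUBIC))
    print(n,s["mtx"],s["k1"],s["rvec"],s["tvec"])
print(arm.get_obs())
E
```

```text
pics
scene [[375.04522294   0.         253.09498075]
 [  0.         375.04522294 191.09810738]
 [  0.           0.           1.        ]] -0.012700909343981557 [ 1.27003373  2.11703681 -1.03046645] [ 0.2890411  -0.23137163  1.27852872]
top [[397.01561432   0.         256.69064175]
 [  0.         397.01561432 189.95318092]
 [  0.           0.           1.        ]] -0.12038569537721225 [ 2.19066171e+00 -2.17172454e+00  6.32716851e-04] [0.00221107 0.59464457 0.90691894]
{'time_s': 0.1, 'qpos': array([ 1.30349372,  0.61583886, -0.01262769,  1.42473856,  0.00811598,
        1.1034279 , -0.04040059]), 'qvel': array([ 0.00019071, -0.00138754, -0.0004811 , -0.0021995 , -0.00021299,
        0.00011911, -0.00027499]), 'joint_efforts': array([ 1.47244915e-03, -4.70378351e+01,  2.59925220e-01, -1.71570164e+01,
        1.00178464e-02,  5.79421321e-03, -1.53216030e-05]), 'position': array([ 0.15485229, -0.63053654,  0.21664343]), 'eef_rot': array([ 9.92754943e-01,  1.20150856e-01, -1.60849184e-04, -1.17012697e-03]), 'wrist_force': array([-0.36570041,  0.08202262, -0.37124796]), 'wrist_torque': array([-0.00323844, -0.04195433,  0.00854111]), 'grasp_force': 0.0, 'gripper_width': 0.08500949618544949}
```

View pics/scene0.png

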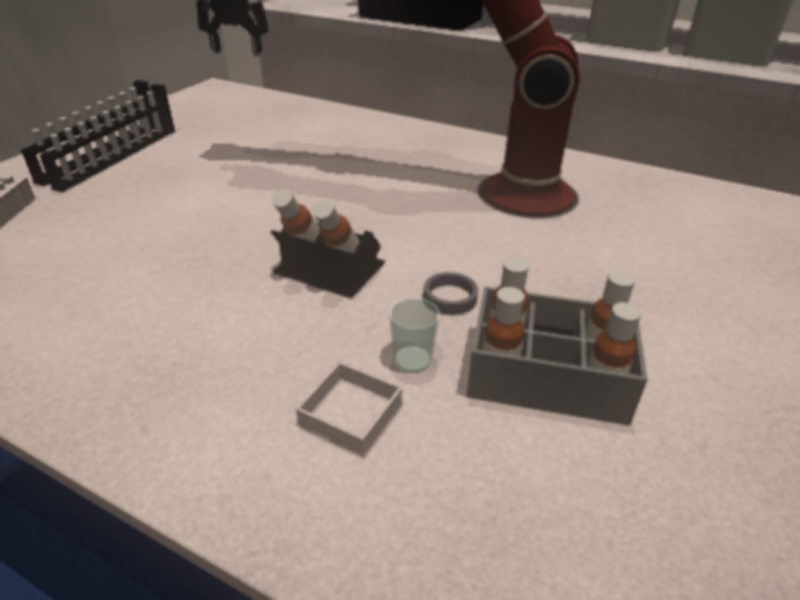

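View pics/top0.png

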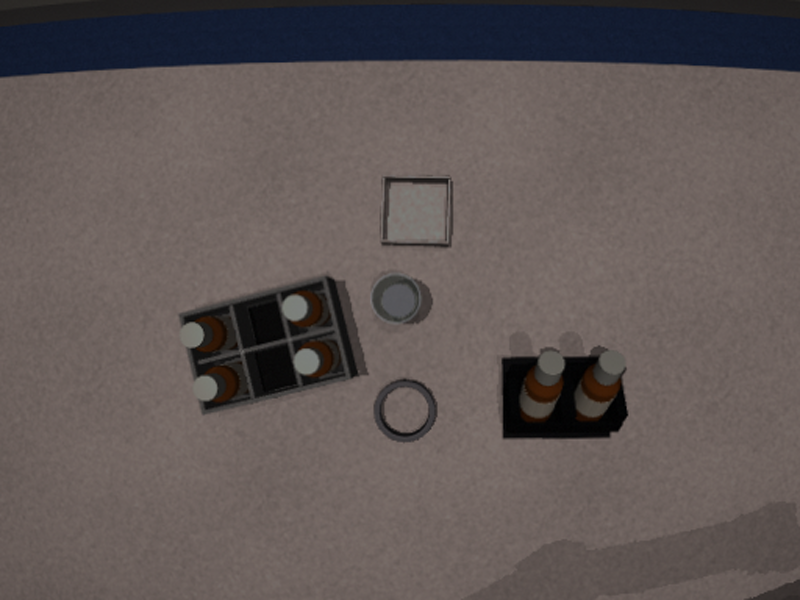

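The two middle cells of the carrier are empty, with the carrier on the left at about (270,345) in the top view. The rack is on the right, with caps at about (550,362) and (612,362). I'll zoom both views to pick exact points.

```bash
cat > h.py <<'E'
import numpy as np,cv2
from rig import arm
from scipy.optimize import least_squares
C={"scene":(np.array([[375.04522294,0,253.09498075],[0,375.04522294,191.09810738],[0,0,1]]),-0.012700909343981557,np.array([1.27003373,2.11703681,-1.03046645]),np.array([.2890411,-.23137163,1.27852872])),
"top":(np.array([[397.01561432,0,256.69064175],[0,397.01561432,189.95318092],[0,0,1]]),-0.12038569537721225,np.array([2.19066171,-2.17172454,6.32716851e-04]),np.array([.00221107,.59464457,.90691894]))}
def proj(n,P):
    K,k,r,t=C[n]; return cv2.projectPoints(np.array(P,float).reshape(-1,1,3),r,t,K,np.array([k,0,0,0]))[0][:,0]
def tri(pt,ps):
    return least_squares(lambda X:np.r_[proj("top",X)[0]-pt,proj("scene",X)[0]-ps],[.6,0,.1])
def onz(n,p,z):
    return least_squares(lambda X:proj(n,[X[0],X[1],z])[0]-p,[.6,0]).x
E
python3 - <<'E'
import cv2,numpy as np
from rig import arm
def mos(n,boxes,f):
    p=arm.snapshot(n)["pixels"]; out=np.zeros((450,800,3),np.uint8);x0=0
    for (x,y,w,h) in boxes:
        c=cv2.resize(p[y:y+h,x:x+w],None,fx=4,fy=4,interpolation=cv2.INTER_CUBIC); c=cv2.convertScaleAbs(c,alpha=1.7)
        out[:h*4,x0:x0+w*4]=c;x0+=w*4
    cv2.imwrite(f,out)
mos("top",[(110,170,125,100),(328,215,75,75)],"pics/t1.png")
mos("scene",[(295,160,120,112),(170,118,80,75)],"pics/s1.png")
E
```

```text
(no output)
```

View pics/t1.png

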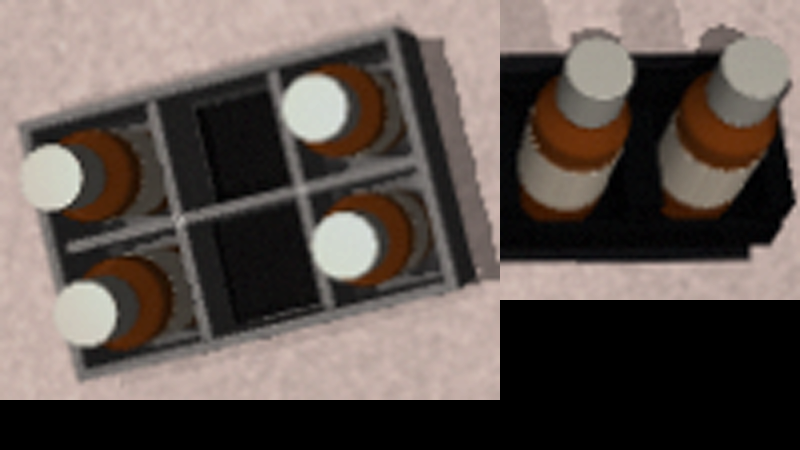

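View pics/s1.png

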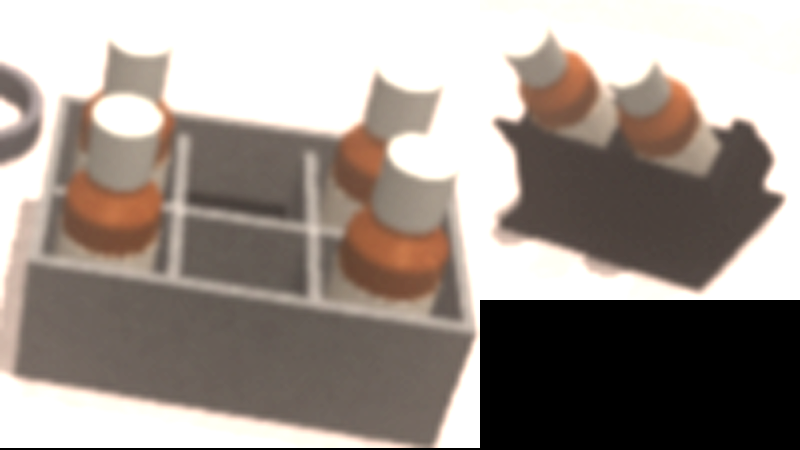

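Top crop: rim corners at about (20,123), (400,28), (462,288) and (80,380), rack cap tops at (601,68) and (755,68). Scene crop: rack cap tops at about (530,44) and (636,74).

```bash
python3 - <<'E'
from h import *
o=lambda x,y,x0,y0:np.array([(x+.5)/4-.5+x0,(y+.5)/4-.5+y0])
c=np.array([onz("top",o(x,y,110,170),.085) for x,y in [(20,123),(400,28),(462,288),(80,380)]])
print(c,c.mean(0)); 
for a,b in [(0,1),(1,2),(2,3),(3,0)]: d=c[b]-c[a];print(np.linalg.norm(d),np.degrees(np.arctan2(d[1],d[0])))
for t,s in [((101,68),(156,74)),((255,68),(50,44))]:
    r=tri(o(*t,328,215),o(*s,170,118));print(r.x,r.fun)
# stored cap tops check z=.156
for t in [(52,178),(85,314),(315,107),(346,246)]: print(onz("top",o(*t,110,170),.156))
# rack footprint corners z=0ish in scene: bottom-right/left front
for s in [(703-480,290),(783-480,200),(500-480,225)]: print("rack",onz("scene",o(*s,170,118),0))
for s in [(502,255),(580,262),(750,258)]: print("rack top",onz("top",o(s[0]-500,s[1],328,215),0))
E
```

```text
[[0.56630772 0.31632845]
 [0.61951729 0.10590071]
 [0.48084956 0.0707687 ]
 [0.42659365 0.28006923]] [0.52331705 0.19326677]
0.21705090461219537 -75.80942639699148
0.1430489324045668 -165.78303965967396
0.21621844325285164 104.53261051598447
0.14434248193173596 14.548695444586931
[ 0.50776291 -0.18495263  0.1512162 ] [-1.06086774  0.62468022 -1.49814072 -0.12531681]
[ 0.50836736 -0.2613752   0.15187488] [-0.79994515  0.50917866 -1.17471329 -0.14317131]
[0.53821806 0.26990211]
[0.47064466 0.25174486]
[0.57506239 0.13625315]
[0.50694158 0.11985491]
rack [ 0.50309024 -0.14312713]
rack [ 0.38678661 -0.14747456]
rack [ 0.50696908 -0.30393812]
rack top [ 0.39011442 -0.1607516 ]
rack top [ 0.38625509 -0.20642164]
rack top [ 0.38865389 -0.30670738]
```

```bash
cat >> h.py <<'E'
from scipy.spatial.transform import Rotation as R
def frame(yaw,tilt):
    "tool x to world +y, y to world +x, z down; top leaning by tilt towards +x; then yawed"
    t=np.radians(tilt);M=np.array([[0,np.cos(t),-np.sin(t)],[1,0,0],[0,-np.sin(t),-np.cos(t)]])
    return R.from_euler("z",yaw,degrees=True)*R.from_matrix(M)
def go(p,f):
    s=arm.get_obs(); q=R.from_quat(s["eef_rot"])
    print("row",np.round(q.inv().apply(np.array(p)-s["position"])*100,2),np.round((q.inv()*f).as_rotvec(degrees=True),1))
    print("t",s["time_s"],"pos",s["position"].round(4),"F",s["wrist_force"].round(2),"q",s["qpos"].round(2),"w",round(s["gripper_width"],4),s["grasp_force"])
E
python3 -c "
from h import *
go([.5605,-.186,.242],frame(0,30))"
```

```text
row [ 50.   -33.52  -2.45] [ 25.3 -20.  -74.3]
t 0.2 pos [ 0.1549 -0.6308  0.217 ] F [-0.71  0.32  0.47] q [ 1.3   0.62 -0.01  1.42  0.01  1.1  -0.04] w 0.0851 0.0
```

```bash
r="[50,-33.5,-2.5,25.3,-20,-74.3]"; python3 -m jog '[[[50,-33.5,-2.5,25.3,-20,-74.3],[50,-33.5,-2.5,25.3,-20,-74.3],[50,-33.5,-2.5,25.3,-20,-74.3],[50,-33.5,-2.5,25.3,-20,-74.3],[50,-33.5,-2.5,25.3,-20,-74.3],[50,-33.5,-2.5,25.3,-20,-74.3],[50,-33.5,-2.5,25.3,-20,-74.3],[50,-33.5,-2.5,25.3,-20,-74.3],[50,-33.5,-2.5,25.3,-20,-74.3],[50,-33.5,-2.5,25.3,-20,-74.3],[50,-33.5,-2.5,25.3,-20,-74.3],[50,-33.5,-2.5,25.3,-20,-74.3],[50,-33.5,-2.5,25.3,-20,-74.3],[50,-33.5,-2.5,25.3,-20,-74.3],[50,-33.5,-2.5,25.3,-20,-74.3],[50,-33.5,-2.5,25.3,-20,-74.3],[50,-33.5,-2.5,25.3,-20,-74.3],[50,-33.5,-2.5,25.3,-20,-74.3]]]' 6 && python3 -c "
from h import *
go([.5605,-.186,.242],frame(0,30));go([.5005,-.186,.138],frame(0,30))
s=arm.snapshot('top')['pixels'][150:300,290:490];cv2.imwrite('pics/a.png',cv2.convertScaleAbs(cv2.resize(s,None,fx=4,fy=4,interpolation=2),alpha=1.5))"
```

```text
time_s: 1.7
position: [0.56, -0.1881, 0.2425]
eef_rot: [0.684, 0.682, -0.184, -0.182]
wrist_force: [0.4, -0.4, -0.4]
gripper_width: 0.0599
grasp_force: 0.0
row [0.21 0.07 0.02] [-0.   0.1 -0.2]
t 1.7 pos [ 0.56   -0.1881  0.2425] F [ 0.37 -0.35 -0.36] q [ 0.37  0.81 -0.32  1.11  0.28  1.78  0.06] w 0.0599 0.0
row [ 0.24  0.08 12.02] [-0.   0.1 -0.2]
t 1.7 pos [ 0.56   -0.1881  0.2425] F [ 0.37 -0.35 -0.36] q [ 0.37  0.81 -0.32  1.11  0.28  1.78  0.06] w 0.0599 0.0
```

View pics/a.png

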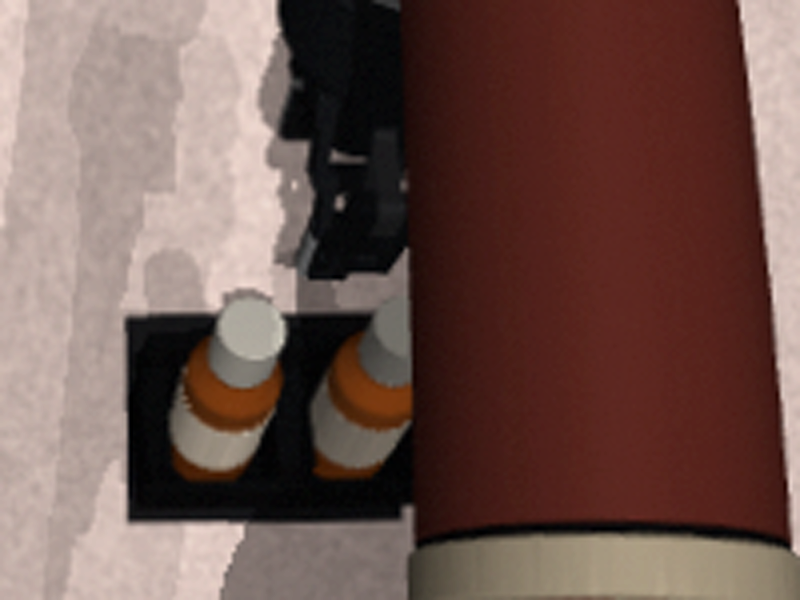

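```bash
python3 -c "
from h import *
print(proj('top',[.56,-.188,.2425])-[290,150], proj('top',[.508,-.186,.151])-[290,150])"
python3 -m jog '[[[0.2,0.1,3,0,0,0],[0.2,0.1,6,0,0,0],[0.2,0.1,8,0,0,0],[0.2,0.1,9.5,0,0,0],[0.2,0.1,10.5,0,0,0],[0.2,0.1,11.2,0,0,0],[0.2,0.1,11.7,0,0,0],[0.2,0.1,12,0,0,0],[0.2,0.1,12,0,0,0],[0.2,0.1,12,0,0,0]]]' && python3 -c "
from h import *
go([.5005,-.186,.138],frame(0,30))
p=arm.snapshot('scene')['pixels'][80:180,150:280];cv2.imwrite('pics/b.png',cv2.resize(p,None,fx=5,fy=5,interpolation=2))"
```

```text
[[74.15583038 55.42642809]] [[62.32596044 82.12414805]]
time_s: 2.58
position: [0.502, -0.1851, 0.1387]
eef_rot: [0.684, 0.683, -0.183, -0.182]
wrist_force: [-0.5, -0.0, 0.5]
gripper_width: 0.0601
grasp_force: 0.0
row [-0.09 -0.1   0.13] [ 0.1  0.1 -0.1]
t 2.5833 pos [ 0.502  -0.1851  0.1387] F [-0.52 -0.03  0.48] q [ 0.41  0.81 -0.32  1.43  0.3   1.47  0.01] w 0.0601 0.0
```

View pics/b.png

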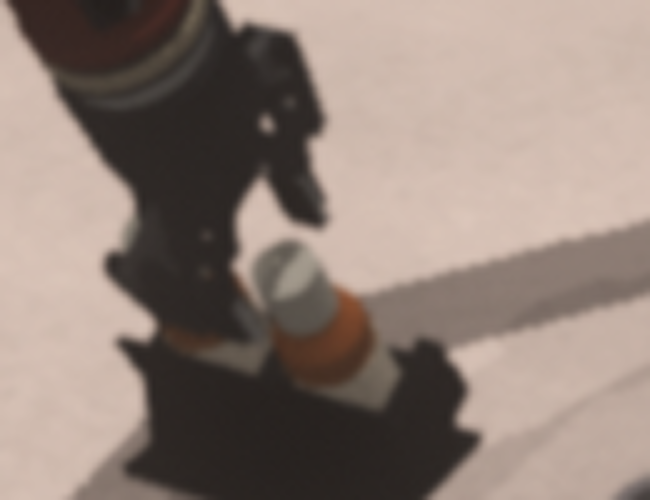

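```bash
python3 -c "
from h import *
s=arm.get_obs();q=R.from_quat(s['eef_rot'])
for d in ([0,.037,.012],[0,-.037,.012],[0,0,-.015],[0,0,.012]): print(d,(proj('scene',s['position']+q.apply(d))-[150,80])*5)
q=frame(0,30);
for d in ([0,.037,.012],[0,-.037,.012]): print(d,(proj('top',np.array([.56,-.188,.2425])+q.apply(d))-[290,150])*4)
"
```

```text
[0, 0.037, 0.012] [[267.69262587 373.55285531]]
[0, -0.037, 0.012] [[334.92900429 249.70221725]]
[0, 0, -0.015] [[283.47543759 280.8169037 ]]
[0, 0, 0.012] [[301.71910096 310.86400271]]
[0, 0.037, 0.012] [[281.94583369 164.0200758 ]]
[0, -0.037, 0.012] [[300.705047   310.88735652]]
```

The cap sits between the two fingertips, seen at about (250,335) and (315,220) with the cap at (285,265). I'll close on it.

```bash
python3 -m jog '[[[0,0,0.2,0,0,0],[0,0,0.2,0,0,0],[0,0,0.2,0,0,0],[0,0,0.2,0,0,0],[0,0,0.2,0,0,0],[0,0,0.2,0,0,0]]]' 2 60 && python3 -m jog '[[[0,0,-0.5,0,0,0],[0,0,-1,0,0,0],[0,0,-2,0,0,0],[0,0,-3,0,0,0],[0,0,-4,0,0,0],[0,0,-5,0,0,0],[0,0,-6,0,0,0],[0,0,-7,0,0,0],[0,0,-8,0,0,0],[0,0,-8,0,0,0],[0,0,-8,0,0,0]]]' && python3 -c "
from h import *
go([.5,-.186,.32],frame(0,30))
p=arm.snapshot('scene')['pixels'][50:180,130:290];cv2.imwrite('pics/c.png',cv2.resize(p,None,fx=5,fy=4.5,interpolation=2))"
```

```text
time_s: 3.13
position: [0.5002, -0.1848, 0.1374]
eef_rot: [0.683, 0.683, -0.184, -0.182]
wrist_force: [-0.4, 0.4, 4.6]
gripper_width: 0.0313
grasp_force: 59.4
time_s: 4.05
position: [0.5418, -0.1844, 0.2053]
eef_rot: [0.683, 0.683, -0.182, -0.181]
wrist_force: [-0.2, -0.7, -3.3]
gripper_width: 0.0316
grasp_force: 59.9
row [-0.18 -9.32 -7.88] [ 0.2  0.1 -0. ]
t 4.05 pos [ 0.5418 -0.1844  0.2053] F [-0.22 -0.71 -3.29] q [ 0.38  0.8  -0.33  1.23  0.28  1.67  0.04] w 0.0316 59.92814004421234
```

View pics/c.png

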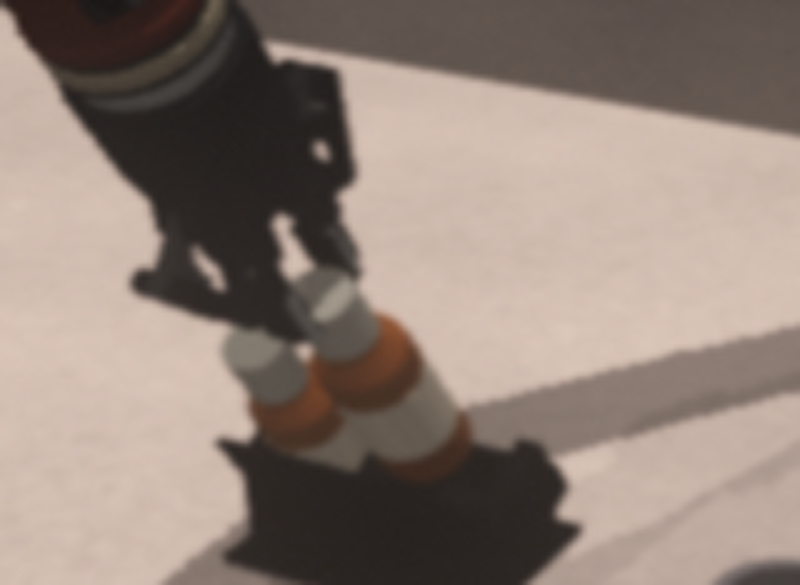

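```bash
python3 - <<'E'
from h import *
print("base",proj("scene",[0,0,0])*1.5625)
K,k,r,t=C["scene"];print("cam",-cv2.Rodrigues(r)[0].T@t)
s=arm.get_obs();q=R.from_quat(s["eef_rot"])
for d in ([0,.016,.019],[0,.03,.0],[0,-.016,.019],[0,-.03,0],[0,0,-.015],[.017,0,-.015],[-.017,0,-.015]): print(d,((proj("scene",s["position"]+q.apply(d))-[130,50])*[5,4.5])[0].round())
sn=arm.snapshot("top");print(sn["rvec"],sn["tvec"],sn["mtx"][0])
cv2.imwrite('pics/d.png',cv2.convertScaleAbs(cv2.resize(sn["pixels"][130:280,280:480],None,fx=4,fy=4,interpolation=2),alpha=1.5))
for d in ([0,.016,.019],[0,-.016,.019],[0,0,-.015]): print(d,((proj("top",s["position"]+q.apply(d))-[280,130])*4)[0].round())
E
```

```text
base [[527.80055522 192.65554681]]
cam [1.15692164 0.27690131 0.59713589]
[0, 0.016, 0.019] [336. 368.]
[0, 0.03, 0.0] [307. 370.]
[0, -0.016, 0.019] [368. 318.]
[0, -0.03, 0] [368. 273.]
[0, 0, -0.015] [326. 303.]
[0.017, 0, -0.015] [358. 311.]
[-0.017, 0, -0.015] [294. 296.]
[ 2.19066171e+00 -2.17172454e+00  6.32716851e-04] [0.00221107 0.59464457 0.90691894] [397.01561432   0.         256.69064175]
[0, 0.016, 0.019] [299. 333.]
[0, -0.016, 0.019] [306. 394.]
[0, 0, -0.015] [316. 328.]
```

View pics/d.png

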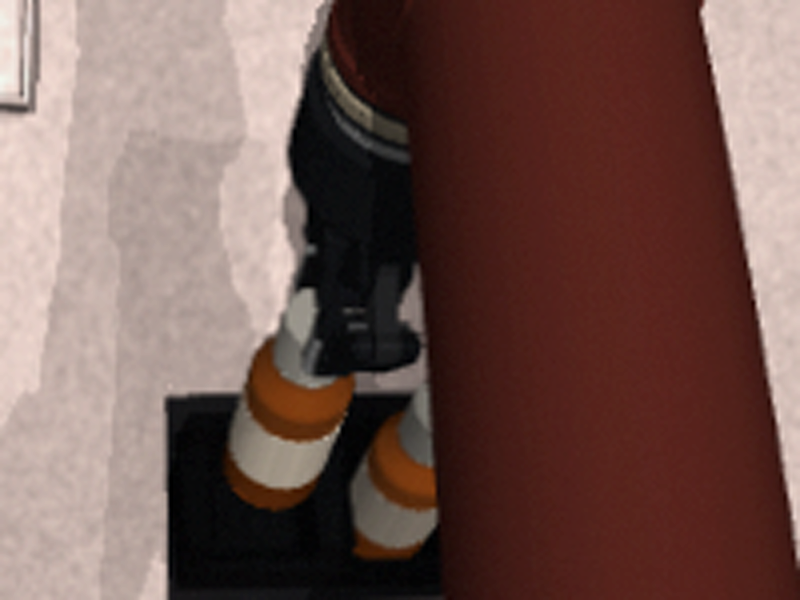

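```bash
python3 - <<'E'
from h import *
q=R.from_quat([.992755,.120151,-.00016,-.00117]);p=np.array([.155,-.6306,.217])
for d in ([0,.05,.006],[0,-.05,.006],[0,.0,.006]): print(d,(proj("scene",p+q.apply(d))*1.5625)[0].round(1))
for a in np.eye(3): print("per cm world",((proj("scene",p+.01*a)-proj("scene",p))*1.5625)[0].round(1),"per cm tool",((proj("scene",p+q.apply(.01*a))-proj("scene",p))*1.5625)[0].round(1))
E
```

```text
[0, 0.05, 0.006] [218.5  67.1]
[0, -0.05, 0.006] [260.8  70.7]
[0, 0.0, 0.006] [239.5  68.9]
per cm world [-3.   1.2] per cm tool [-2.1  1.3]
per cm world [3.6 0.7] per cm tool [-4.2 -0.4]
per cm world [-0.7 -4.8] per cm tool [0.7 4.7]
```

Pictures show the cap where the tool pose says it should be, and nothing slipped (lifted weight 3.3 N). The fingers grip near the top of the cap. I'll grip a little harder and lift upright.

```bash
python3 -m jog '[[[0,-1,-2,0,0,0],[0,-2,-4,0,0,0],[0,-3.5,-6,0,0,0],[0,-5,-8,0,0,0],[0,-6,-10,-6,0,0],[0,-6.8,-11.6,-12,0,0],[0,-6.8,-11.6,-18,0,0],[0,-6.8,-11.6,-24,0,0],[0,-6.8,-11.6,-30,0,0],[0,-6.8,-11.6,-30,0,0],[0,-6.8,-11.6,-30,0,0],[0,-6.8,-11.6,-30,0,0]]]' - 80 && python3 -c "
from h import *
go([.557,.2026,.34],frame(14.3,0));print(arm.get_obs()['wrist_torque'])"
```

```text
time_s: 5.15
position: [0.5399, -0.1845, 0.3399]
eef_rot: [0.707, 0.707, -0.001, -0.0]
wrist_force: [0.2, -1.5, -4.1]
gripper_width: 0.0302
grasp_force: 80.9
row [38.71  1.7  -0.07] [ -0.1   0.1 -14.3]
t 5.15 pos [ 0.5399 -0.1845  0.3399] F [ 0.22 -1.49 -4.07] q [ 0.55  0.42 -0.41  1.45  0.17  1.31  0.13] w 0.0302 80.90423583984375
[ 0.05800163 -0.00322301  0.02088379]
```

```bash
python3 -m jog '[[[1,0,0,0,0,0],[3,0,0,0,0,-1],[5.5,0.2,0,0,0,-2],[8.5,0.3,0,0,0,-3],[11.5,0.5,0,0,0,-4],[14.5,0.6,0,0,0,-5],[17.5,0.8,0,0,0,-6],[20.5,0.9,0,0,0,-7],[23.5,1,0,0,0,-8],[26.5,1.2,0,0,0,-9],[29.5,1.3,0,0,0,-10],[32.5,1.4,0,0,0,-12],[35,1.5,0,0,0,-13],[37,1.6,0,0,0,-14.3],[38,1.7,0,0,0,-14.3],[38.7,1.7,0,0,0,-14.3],[38.7,1.7,0,0,0,-14.3],[38.7,1.7,0,0,0,-14.3],[38.7,1.7,0,0,0,-14.3]]]' - 55 && python3 -c "
from h import *
go([.557,.2026,.34],frame(14.3,0));o=arm.get_obs();print(o['wrist_torque'])
a=arm.snapshot('scene')['pixels'][40:270,280:420];b=arm.snapshot('top')['pixels'][110:280,80:280]
out=np.zeros((600,800,3),np.uint8)
a=cv2.resize(a,None,fx=2.6,fy=2.6,interpolation=2);b=cv2.resize(b,None,fx=2.15,fy=2.15,interpolation=2)
out[:a.shape[0],:a.shape[1]]=a;out[:b.shape[0],a.shape[1]:a.shape[1]+b.shape[1]]=cv2.convertScaleAbs(b,alpha=1.5);cv2.imwrite('pics/e.png',out)
p=o['position']
for n,off,f,x0 in(('scene',(280,40),2.6,0),('top',(80,110),2.15,364)):
  for d in((0,0,.015),(0,0,-.135),(0,0,0)): print(n,d,((proj(n,p+np.array(d))-off)*f+[x0,0])[0].round())
"
```

```text
time_s: 6.73
position: [0.5573, 0.2006, 0.3393]
eef_rot: [0.615, 0.789, -0.001, 0.001]
wrist_force: [0.5, -0.3, -3.9]
gripper_width: 0.0304
grasp_force: 80.9
row [ 0.2   0.02 -0.07] [-0.   0.2 -0.2]
t 6.7333 pos [0.5573 0.2006 0.3393] F [ 0.47 -0.29 -3.93] q [-0.06  0.48 -0.54  1.38  0.25  1.35 -0.36] w 0.0304 80.89937925338745
[-0.03270485 -0.00583652  0.00533025]
scene (0, 0, 0.015) [272. 144.]
scene (0, 0, -0.135) [225. 344.]
scene (0, 0, 0) [266. 167.]
top (0, 0, 0.015) [446. 203.]
top (0, 0, -0.135) [512. 204.]
top (0, 0, 0) [454. 203.]
```

View pics/e.png

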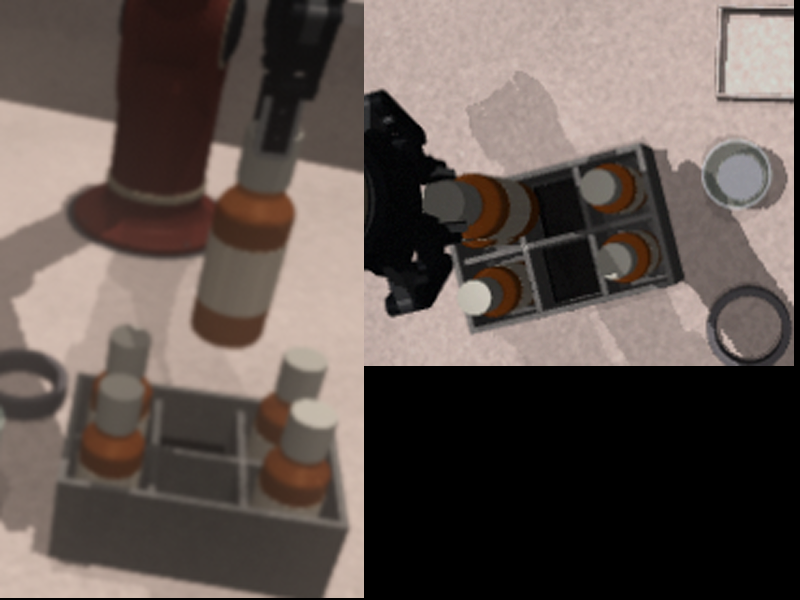

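The bottle hangs straight under the grip over the far empty cell. In scene its foot is at (228,340), as predicted. I'll descend into the cell, then feel for the seat.

```bash
cat > chk.py <<'E'
from h import *
import sys
o=arm.get_obs();print(o["time_s"],o["position"].round(4),o["wrist_force"].round(2),round(o["grasp_force"],1))
sys.exit(o["wrist_force"][2]>float(sys.argv[1]) or abs(o["wrist_force"][:2]).max()>4)
E
python3 -m jog '[[[0.2,0,1,0,0.1,0],[0.2,0,2.5,0,0.1,0],[0.2,0,4.5,0,0.1,0],[0.2,0,6.5,0,0.1,0],[0.2,0,8,0,0.1,0],[0.2,0,8.5,0,0.1,0],[0.2,0,8.8,0,0.1,0],[0.2,0,9,0,0.1,0],[0.2,0,9,0,0.1,0],[0.2,0,9,0,0.1,0]]]' >/dev/null; python3 chk.py -2.3 && python3 -m jog '[[[0,0,0.5,0,0,0],[0,0,1,0,0,0],[0,0,1.5,0,0,0],[0,0,2,0,0,0],[0,0,2,0,0,0],[0,0,2,0,0,0]]]' >/dev/null; python3 chk.py -2.3 && python3 -m jog '[[[0,0,0.5,0,0,0],[0,0,1,0,0,0],[0,0,1.5,0,0,0],[0,0,2,0,0,0],[0,0,2,0,0,0],[0,0,2,0,0,0]]]' >/dev/null; python3 chk.py -2.3; python3 -c "
from h import *
go([.557,.2026,.20],frame(14.3,0))
a=arm.snapshot('top')['pixels'][120:290,80:250];cv2.imwrite('pics/f.png',cv2.convertScaleAbs(cv2.resize(a,None,fx=3.5,fy=3.5,interpolation=2),alpha=1.7))"
```

```text
7.6667 [0.5568 0.2047 0.2505] [-1.06 -0.9  -3.05] 80.8
7.6667 [0.5568 0.2047 0.2505] [-1.06 -0.9  -3.05] 80.8
7.6667 [0.5568 0.2047 0.2505] [-1.06 -0.9  -3.05] 80.8
row [-0.21 -0.04  5.05] [ 0.1  0.  -0. ]
t 7.6667 pos [0.5568 0.2047 0.2505] F [-1.06 -0.9  -3.05] q [-0.07  0.54 -0.52  1.54  0.29  1.14 -0.4 ] w 0.0306 80.8320951461792False
False
False
```

View pics/f.png

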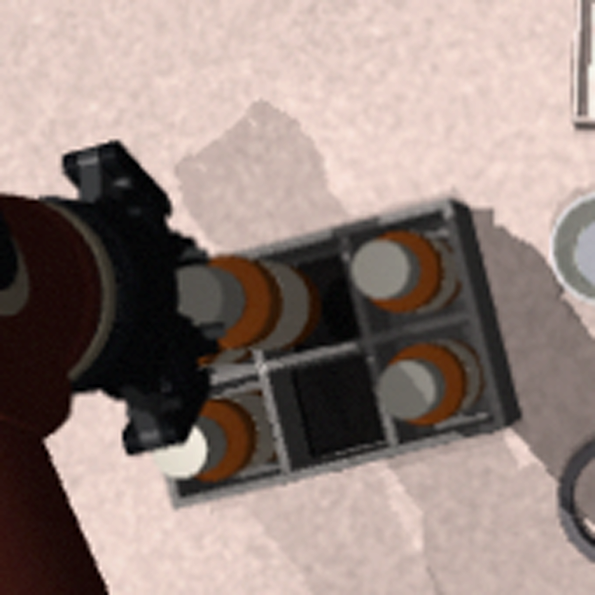

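The bottle is over the far middle cell. In this crop its body is at about (285,305), with free space up to the divider at (350,300). Next I'll go below the rim and feel.

```bash
sed -i 's/sys.exit(\(.*\))$/sys.exit(int(\1))/' chk.py
python3 -m jog '[[[-0.2,0,0.5,0,0,0],[-0.2,0,1,0,0,0],[-0.2,0,1.5,0,0,0],[-0.2,0,2,0,0,0],[-0.2,0,2,0,0,0],[-0.2,0,2,0,0,0]]]' >/dev/null; python3 chk.py -2.2 && python3 -m jog '[[[0,0,0.4,0,0,0],[0,0,0.8,0,0,0],[0,0,1.2,0,0,0],[0,0,1.5,0,0,0],[0,0,1.5,0,0,0]]]' >/dev/null && python3 chk.py -2.2 && python3 -m jog '[[[0,0,0.3,0,0,0],[0,0,0.6,0,0,0],[0,0,0.9,0,0,0],[0,0,1.2,0,0,0],[0,0,1.2,0,0,0]]]' >/dev/null && python3 chk.py -2.2 && python3 -m jog '[[[0,0,0.1,0,0,0],[0,0,0.2,0,0,0],[0,0,0.3,0,0,0],[0,0,0.4,0,0,0],[0,0,0.4,0,0,0]]]' >/dev/null && python3 chk.py -2.2 && python3 -m jog '[[[0,0,0.1,0,0,0],[0,0,0.2,0,0,0],[0,0,0.3,0,0,0],[0,0,0.4,0,0,0],[0,0,0.4,0,0,0]]]' >/dev/null && python3 chk.py -2.2; python3 -c "
from h import *
go([.557,.2026,.19],frame(14.3,0))"
```

```text
8.2167 [0.5565 0.2022 0.2289] [ 0.58  0.47 -2.91] 80.9
8.6333 [0.5562 0.202  0.2135] [-0.84  0.28 -3.45] 80.9
9.05 [0.5563 0.2021 0.2016] [-0.52 -0.04 -3.82] 80.9
9.4667 [0.5567 0.2023 0.1983] [ 0.15  0.03 -3.44] 80.9
9.8833 [0.5566 0.2023 0.1942] [ 0.3  -0.48 -3.62] 80.9
row [0.02 0.05 0.42] [-0.  0. -0.]
t 9.8833 pos [0.5566 0.2023 0.1942] F [ 0.3  -0.48 -3.62] q [-0.08  0.59 -0.5   1.62  0.32  1.02 -0.43] w 0.0306 80.88964104652405
```

```bash
j="python3 -m jog"
python3 -m jog '[[[0,0,0.1,0,0,0],[0,0,0.2,0,0,0],[0,0,0.3,0,0,0],[0,0,0.3,0,0,0]]]' >/dev/null; python3 chk.py -1.9 && python3 -m jog '[[[0,0,0.1,0,0,0],[0,0,0.2,0,0,0],[0,0,0.3,0,0,0],[0,0,0.3,0,0,0]]]' >/dev/null && python3 chk.py -1.9 && python3 -m jog '[[[0,0,0.1,0,0,0],[0,0,0.2,0,0,0],[0,0,0.3,0,0,0],[0,0,0.3,0,0,0]]]' >/dev/null && python3 chk.py -1.9 && python3 -m jog '[[[0,0,0.1,0,0,0],[0,0,0.2,0,0,0],[0,0,0.3,0,0,0],[0,0,0.3,0,0,0]]]' >/dev/null && python3 chk.py -1.9 && python3 -m jog '[[[0,0,0.1,0,0,0],[0,0,0.2,0,0,0],[0,0,0.3,0,0,0],[0,0,0.3,0,0,0]]]' >/dev/null && python3 chk.py -1.9 && python3 -m jog '[[[0,0,0.1,0,0,0],[0,0,0.2,0,0,0],[0,0,0.3,0,0,0],[0,0,0.3,0,0,0]]]' >/dev/null && python3 chk.py -1.9
```

```text
10.2167 [0.5566 0.2023 0.1912] [-0.08 -0.46 -4.9 ] 80.9
10.55 [0.5566 0.2023 0.1882] [-0.63  0.38 -2.75] 80.9
10.8833 [0.5566 0.2023 0.1852] [-0.36  0.12 -3.36] 80.9
11.2167 [0.5566 0.2023 0.1822] [ 0.24 -0.23 -4.68] 80.9
11.55 [0.5566 0.2023 0.1792] [-0.08 -0.54 -3.94] 80.9
11.8833 [0.5567 0.2022 0.1762] [-0.1  -0.34 -3.68] 80.9
```

```bash
python3 -m jog '[[[0,0,0.1,0,0,0],[0,0,0.2,0,0,0],[0,0,0.3,0,0,0],[0,0,0.3,0,0,0]]]' >/dev/null; python3 chk.py -1.9 && python3 -m jog '[[[0,0,0.1,0,0,0],[0,0,0.2,0,0,0],[0,0,0.3,0,0,0],[0,0,0.3,0,0,0]]]' >/dev/null && python3 chk.py -1.9 && python3 -m jog '[[[0,0,0.1,0,0,0],[0,0,0.2,0,0,0],[0,0,0.3,0,0,0],[0,0,0.3,0,0,0]]]' >/dev/null && python3 chk.py -1.9 && python3 -m jog '[[[0,0,0.1,0,0,0],[0,0,0.2,0,0,0],[0,0,0.3,0,0,0],[0,0,0.3,0,0,0]]]' >/dev/null && python3 chk.py -1.9 && python3 -m jog '[[[0,0,0.1,0,0,0],[0,0,0.2,0,0,0],[0,0,0.3,0,0,0],[0,0,0.3,0,0,0]]]' >/dev/null && python3 chk.py -1.9 && python3 -m jog '[[[0,0,0.1,0,0,0],[0,0,0.2,0,0,0],[0,0,0.3,0,0,0],[0,0,0.3,0,0,0]]]' >/dev/null && python3 chk.py -1.9 && python3 -m jog '[[[0,0,0.1,0,0,0],[0,0,0.2,0,0,0],[0,0,0.3,0,0,0],[0,0,0.3,0,0,0]]]' >/dev/null && python3 chk.py -1.9
```

```text
12.2167 [0.5566 0.2023 0.1732] [ 1.25  0.79 -4.17] 80.9
12.55 [0.5566 0.2023 0.1702] [ 0.19 -0.45 -3.56] 80.9
12.8833 [0.5566 0.2023 0.1672] [-0.05  0.42 -3.06] 80.9
13.2167 [0.5566 0.2023 0.1642] [-0.37  0.85 -3.92] 80.9
13.55 [0.5566 0.2023 0.1612] [ 0.06 -0.41 -3.43] 80.9
13.8833 [0.5566 0.2023 0.1582] [-0.74 -0.11 -3.08] 80.9
14.2167 [0.5566 0.2023 0.1552] [-0.38  0.24 -2.98] 80.9
```

```bash
python3 -m jog '[[[0,0,0.1,0,0,0],[0,0,0.2,0,0,0],[0,0,0.2,0,0,0]]]' >/dev/null; python3 chk.py -2 && python3 -m jog '[[[0,0,0.1,0,0,0],[0,0,0.2,0,0,0],[0,0,0.2,0,0,0]]]' >/dev/null && python3 chk.py -2 && python3 -m jog '[[[0,0,0.1,0,0,0],[0,0,0.2,0,0,0],[0,0,0.2,0,0,0]]]' >/dev/null && python3 chk.py -2 && python3 -m jog '[[[0,0,0.1,0,0,0],[0,0,0.2,0,0,0],[0,0,0.2,0,0,0]]]' >/dev/null && python3 chk.py -2 && python3 -m jog '[[[0,0,0.1,0,0,0],[0,0,0.2,0,0,0],[0,0,0.2,0,0,0]]]' >/dev/null && python3 chk.py -2 && python3 -m jog '[[[0,0,0.1,0,0,0],[0,0,0.2,0,0,0],[0,0,0.2,0,0,0]]]' >/dev/null && python3 chk.py -2
```

```text
14.4667 [0.5566 0.2023 0.1533] [ 0.73  0.01 -3.4 ] 80.9
14.7167 [0.5566 0.2023 0.1512] [ 0.09  0.36 -3.68] 80.9
14.9667 [0.5566 0.2023 0.1492] [ 0.57  0.13 -4.05] 80.9
15.2167 [0.5566 0.2023 0.1472] [ 0.07  0.51 -3.43] 80.9
15.4667 [0.5566 0.2023 0.1452] [-0.4  -1.18 -3.53] 80.9
15.7167 [0.5566 0.2023 0.1433] [-0.41  0.22 -3.81] 80.9
```

```bash
python3 -m jog '[[[0,0,0.1,0,0,0],[0,0,0.2,0,0,0],[0,0,0.2,0,0,0]]]' >/dev/null; python3 chk.py -2.3 && python3 -m jog '[[[0,0,0.1,0,0,0],[0,0,0.2,0,0,0],[0,0,0.2,0,0,0]]]' >/dev/null && python3 chk.py -2.3 && python3 -m jog '[[[0,0,0.1,0,0,0],[0,0,0.2,0,0,0],[0,0,0.2,0,0,0]]]' >/dev/null && python3 chk.py -2.3;  python3 - <<'E'
from h import *
o=arm.get_obs();p=o["position"];print(o["wrist_torque"],o["eef_rot"])
E
```

```text
15.9667 [0.5569 0.2024 0.1415] [ 0.3   0.12 -1.15] 81.1
[-0.01867535  0.01969334  0.0167253 ] [ 6.13683012e-01  7.89552471e-01 -1.17824138e-05  2.38907758e-04]
```

```bash
python3 -m jog '[[[0,0,0.1,0,0,0],[0,0,0.1,0,0,0]]]' >/dev/null; python3 chk.py -0.5 && python3 -m jog '[[[0,0,0.1,0,0,0],[0,0,0.1,0,0,0]]]' >/dev/null; python3 chk.py -0.5
```

```text
16.1333 [0.5569 0.2024 0.1406] [-0.1   0.69 -1.19] 81.1
16.3 [0.5569 0.2025 0.1397] [-0.4  -0.26 -0.83] 81.3
```

```bash
python3 -m jog '[[[0,0,0.05,0,0,0],[0,0,0.05,0,0,0],[0,0,0.05,0,0,0],[0,0,0.05,0,0,0],[0,0,0.05,0,0,0],[0,0,0.05,0,0,0]]]' 5 ; python3 chk.py 2; python3 -m jog '[[[0,0,-0.5,0,0,0],[0,0,-1.5,0,0,0],[0,0,-3,0,0,0],[0,0,-5,0,0,0],[0,0,-8,0,0,0],[0,0,-11,0,0,0],[0,0,-14,0,0,0],[0,0,-17,0,0,0],[0,0,-19,0,0,0],[0,0,-20,0,0,0],[0,0,-20,0,0,0]]]' && python3 - <<'E'
from h import *
go([.562,-.2625,.30],frame(0,30))
# where are bright cap tops in top view?
p=arm.snapshot("top")["pixels"];g=cv2.cvtColor(p,cv2.COLOR_BGR2GRAY);hsv=cv2.cvtColor(p,cv2.COLOR_BGR2HSV)
print("expected new cap px",proj("top",[.557,.2026,.164])[0])
m=((g>150)|((g>95)&(hsv[...,1]<25))).astype(np.uint8);n,l,st,c=cv2.connectedComponentsWithStats(m)
for i in range(1,n):
    if 100<st[i,4]<600: print(st[i],c[i].round(1),onz("top",c[i],.160).round(4))
E
```

```text
time_s: 16.8
position: [0.5569, 0.2024, 0.1391]
eef_rot: [0.614, 0.79, 0.0, 0.0]
wrist_force: [-0.4, 0.6, -0.5]
gripper_width: 0.0501
grasp_force: 0.0
16.8 [0.5569 0.2024 0.1391] [-0.36  0.55 -0.51] 0.0
time_s: 17.72
position: [0.5576, 0.2034, 0.3423]
eef_rot: [0.614, 0.79, 0.003, 0.002]
wrist_force: [0.2, -0.9, 0.4]
gripper_width: 0.0497
grasp_force: 0.0
row [-45.26 -11.1    4.13] [30.2  3.7 14. ]
t 17.7167 pos [0.5576 0.2034 0.3423] F [ 0.2  -0.87  0.38] q [-0.06  0.48 -0.54  1.38  0.25  1.35 -0.36] w 0.0497 0.0
expected new cap px [154.18727454 205.14607276]
[244 183  21  19 310] [254.5 192. ] [0.5847 0.0056]
[148 200  16  16 196] [155.6 207.6] [0.5522 0.2008]
[115 206  16  15 170] [122.5 213. ] [0.5405 0.2688]
[384 224  16  16 169] [391.5 231.3] [ 0.5105 -0.2609]
[124 241  15  15 180] [131.  247.9] [0.4716 0.2501]
```

```bash
python3 -m jog '[[[-3,-0.7,0,5,0.6,2],[-7,-1.7,0,10,1.2,4],[-11,-2.7,0.3,15,1.8,6],[-15,-3.7,0.6,20,2.4,8],[-19,-4.7,1,25,3,11],[-23,-5.6,1.5,30.2,3.7,14],[-27,-6.6,2,30.2,3.7,14],[-31,-7.6,2.5,30.2,3.7,14],[-35,-8.6,3,30.2,3.7,14],[-39,-9.6,3.5,30.2,3.7,14],[-42,-10.4,3.8,30.2,3.7,14],[-44.5,-11,4.1,30.2,3.7,14],[-45.3,-11.1,4.1,30.2,3.7,14],[-45.3,-11.1,4.1,30.2,3.7,14],[-45.3,-11.1,4.1,30.2,3.7,14]]]' 6 && python3 -c "
from h import *
go([.5655,-.262,.2506],frame(0,30));go([.5005,-.262,.138],frame(0,30))"
```

```text
time_s: 19.02
position: [0.5609, -0.2626, 0.2969]
eef_rot: [0.682, 0.683, -0.186, -0.186]
wrist_force: [-0.6, 1.0, 0.6]
gripper_width: 0.0602
grasp_force: 0.0
row [0.06 2.75 3.76] [-0.5 -0.   0. ]
t 19.0167 pos [ 0.5609 -0.2626  0.2969] F [-0.58  1.03  0.61] q [ 0.44  0.83 -0.33  0.91  0.34  1.96  0.2 ] w 0.0602 0.0
row [ 0.05  2.85 16.76] [-0.5 -0.   0. ]
t 19.0167 pos [ 0.5609 -0.2626  0.2969] F [-0.58  1.03  0.61] q [ 0.44  0.83 -0.33  0.91  0.34  1.96  0.2 ] w 0.0602 0.0
```

```bash
python3 -m jog '[[[0,1,1.5,0,0,0],[0,2,3,0,0,0],[0,2.8,3.8,0,0,0],[0,2.8,3.8,0,0,0],[0,2.8,6,0,0,0],[0,2.8,9,0,0,0],[0,2.8,12,0,0,0],[0,2.8,14,0,0,0],[0,2.8,15.2,0,0,0],[0,2.8,16,0,0,0],[0,2.8,16.5,0,0,0],[0,2.8,16.8,0,0,0],[0,2.8,16.8,0,0,0]]]' && python3 -c "
from h import *
go([.5005,-.262,.138],frame(0,30))"
```

```text
time_s: 20.1
position: [0.5008, -0.2639, 0.1394]
eef_rot: [0.683, 0.682, -0.185, -0.184]
wrist_force: [0.1, -0.1, 0.4]
gripper_width: 0.0605
grasp_force: 0.0
row [0.2  0.05 0.13] [-0.3  0.1 -0.1]
t 20.1 pos [ 0.5008 -0.2639  0.1394] F [ 0.05 -0.14  0.37] q [ 0.52  0.85 -0.33  1.34  0.36  1.53  0.11] w 0.0605 0.0
```

Now grip, draw out along the axis, then up and upright as before.

```bash
python3 -m jog '[[[0.2,0.05,0.2,0,0,0],[0.2,0.05,0.2,0,0,0],[0.2,0.05,0.2,0,0,0],[0.2,0.05,0.2,0,0,0],[0.2,0.05,0.2,0,0,0],[0.2,0.05,0.2,0,0,0],[0.2,0.05,0.2,0,0,0]]]' 2 80 && python3 -m jog '[[[0,0,-0.5,0,0,0],[0,0,-1,0,0,0],[0,0,-2,0,0,0],[0,0,-3,0,0,0],[0,0,-4,0,0,0],[0,0,-5,0,0,0],[0,0,-6,0,0,0],[0,0,-7,0,0,0],[0,0,-8,0,0,0],[0,0,-8,0,0,0],[0,0,-8,0,0,0]]]' && python3 -m jog '[[[0,-1,-2,0,0,0],[0,-2,-4,0,0,0],[0,-3.5,-6,0,0,0],[0,-5,-8,0,0,0],[0,-6,-10,-6,0,0],[0,-6.8,-11.6,-12,0,0],[0,-6.8,-11.6,-18,0,0],[0,-6.8,-11.6,-24,0,0],[0,-6.8,-11.6,-30,0,0],[0,-6.8,-11.6,-30,0,0],[0,-6.8,-11.6,-30,0,0],[0,-6.8,-11.6,-30,0,0]]]' && python3 -c "
from h import *
go([.489,.185,.34],frame(14.3,0))"
```

```text
time_s: 20.68
position: [0.5002, -0.262, 0.1381]
eef_rot: [0.683, 0.682, -0.185, -0.184]
wrist_force: [0.2, 0.3, 4.3]
gripper_width: 0.0305
grasp_force: 79.1
time_s: 21.6
position: [0.5411, -0.2619, 0.2061]
eef_rot: [0.683, 0.682, -0.185, -0.184]
wrist_force: [-0.3, 0.8, -4.0]
gripper_width: 0.0304
grasp_force: 79.6
time_s: 22.6
position: [0.5402, -0.2619, 0.3401]
eef_rot: [0.707, 0.707, -0.003, -0.003]
wrist_force: [0.1, -0.6, -2.7]
gripper_width: 0.0307
grasp_force: 80.8
row [ 4.468e+01 -5.140e+00 -1.000e-02] [ -0.5   0.  -14.3]
t 22.6 pos [ 0.5402 -0.2619  0.3401] F [ 0.14 -0.59 -2.65] q [ 0.67  0.48 -0.43  1.35  0.2   1.36  0.23] w 0.0307 80.76051235198975
```

```bash
python3 -m jog '[[[1,-0.1,0,0,0,0],[3,-0.4,0,0,0,-1],[6,-0.7,0,0,0,-2],[9,-1,0,0,0,-3],[12,-1.4,0,0,0,-4],[15,-1.7,0,0,0,-5],[18,-2.1,0,0,0,-6],[21,-2.4,0,0,0,-7],[24,-2.7,0,0,0,-8],[27,-3,0,0,0,-9],[30,-3.4,0,0,0,-10],[33,-3.8,0,0,0,-11],[36,-4.2,0,0,0,-12],[39,-4.5,0,0,0,-13],[42,-4.8,0,-0.3,0,-14],[43.7,-5,0,-0.5,0,-14.3],[44.7,-5.1,0,-0.5,0,-14.3],[44.7,-5.1,0,-0.5,0,-14.3],[44.7,-5.1,0,-0.5,0,-14.3],[44.7,-5.1,0,-0.5,0,-14.3]]]' && python3 - <<'E'
from h import *
go([.489,.185,.25],frame(14.3,0))
p=arm.get_obs()["position"]
img=arm.snapshot("scene")["pixels"];hsv=cv2.cvtColor(img,cv2.COLOR_BGR2HSV)
m=((hsv[...,0]<14)&(hsv[...,1]>110)&(hsv[...,2]>60)).astype(np.uint8);n,l,st,c=cv2.connectedComponentsWithStats(m)
for i in range(1,n):
    if 60<st[i,4]<1500: print(st[i],c[i].round(1))
for z in(.015,-.03,-.045,-.135): print(z,proj("scene",p+[0,0,z])[0].round(1))
E
```

```text
time_s: 24.27
position: [0.49, 0.1833, 0.3395]
eef_rot: [0.615, 0.789, -0.001, 0.002]
wrist_force: [0.6, -0.3, -4.6]
gripper_width: 0.0308
grasp_force: 80.7
row [ 0.22 -0.07  8.95] [ 0.1  0.2 -0.2]
t 24.2667 pos [0.49   0.1833 0.3395] F [ 0.61 -0.33 -4.57] q [ 0.03  0.37 -0.62  1.57  0.22  1.28 -0.38] w 0.0308 80.7364547252655
[361  28  11  19 102] [365.3  36. ]
[363  94  28  24 482] [377.6 106. ]
[315 116  45  21 484] [338.7 128.4]
[356 138  25  15 222] [367.1 146.5]
[379 192  28  43 554] [390.5 217.6]
[311 203  25  21 364] [322.6 213.6]
[345 203  25  22 387] [356.8 214.1]
0.015 [383.   79.4]
-0.03 [377.5 103.5]
-0.045 [375.8 111.1]
-0.135 [366.3 152.9]
```

```bash
python3 -m jog '[[[0.1,0,1,0,0.1,0],[0.1,0,2.5,0,0.1,0],[0.1,0,4.5,0,0.1,0],[0.1,0,6.5,0,0.1,0],[0.1,0,8,0,0.1,0],[0.1,0,8.5,0,0.1,0],[0.1,0,8.8,0,0.1,0],[0.1,0,9,0,0.1,0],[0.1,0,9,0,0.1,0],[0.1,0,9,0,0.1,0]]]' >/dev/null; python3 chk.py -2.3;  python3 -m jog '[[[-0.1,0,0.5,0,0,0],[-0.1,0,1,0,0,0],[-0.1,0,1.5,0,0,0],[-0.1,0,2,0,0,0],[-0.1,0,2,0,0,0]]]' >/dev/null; python3 chk.py -2 && python3 -m jog '[[[0,0,0.4,0,0,0],[0,0,0.8,0,0,0],[0,0,1.2,0,0,0],[0,0,1.5,0,0,0],[0,0,1.5,0,0,0]]]' >/dev/null && python3 chk.py -2 && python3 -m jog '[[[0,0,0.3,0,0,0],[0,0,0.6,0,0,0],[0,0,0.9,0,0,0],[0,0,1.2,0,0,0],[0,0,1.2,0,0,0]]]' >/dev/null && python3 chk.py -2 && python3 -m jog '[[[0,0,0.1,0,0,0],[0,0,0.2,0,0,0],[0,0,0.3,0,0,0],[0,0,0.4,0,0,0],[0,0,0.4,0,0,0]]]' >/dev/null && python3 chk.py -2 && python3 -m jog '[[[0,0,0.1,0,0,0],[0,0,0.2,0,0,0],[0,0,0.3,0,0,0],[0,0,0.4,0,0,0],[0,0,0.4,0,0,0]]]' >/dev/null && python3 chk.py -2 && python3 -m jog '[[[0,0,0.1,0,0,0],[0,0,0.2,0,0,0],[0,0,0.3,0,0,0],[0,0,0.3,0,0,0]]]' >/dev/null && python3 chk.py -2
```

```text
25.15 [0.4899 0.1862 0.2509] [ 0.64  1.06 -2.62] 80.7
25.5667 [0.4887 0.1846 0.2286] [-0.39  0.38 -3.97] 80.8
25.9833 [0.4891 0.1848 0.2141] [ 0.35  0.66 -4.33] 80.8
26.4 [0.4892 0.1848 0.2022] [ 0.69 -0.38 -3.39] 80.8
26.8167 [0.4895 0.1851 0.1988] [-0.39  0.27 -3.21] 80.8
27.2333 [0.4895 0.185  0.1947] [-0.48  0.83 -3.16] 80.8
27.5667 [0.4895 0.185  0.1917] [ 0.31 -0.5  -2.6 ] 80.8
```

```bash
python3 -m jog '[[[0,0,0.1,0,0,0],[0,0,0.2,0,0,0],[0,0,0.3,0,0,0],[0,0,0.3,0,0,0]]]' >/dev/null; python3 chk.py -1.9 && python3 -m jog '[[[0,0,0.1,0,0,0],[0,0,0.2,0,0,0],[0,0,0.3,0,0,0],[0,0,0.3,0,0,0]]]' >/dev/null && python3 chk.py -1.9 && python3 -m jog '[[[0,0,0.1,0,0,0],[0,0,0.2,0,0,0],[0,0,0.3,0,0,0],[0,0,0.3,0,0,0]]]' >/dev/null && python3 chk.py -1.9 && python3 -m jog '[[[0,0,0.1,0,0,0],[0,0,0.2,0,0,0],[0,0,0.3,0,0,0],[0,0,0.3,0,0,0]]]' >/dev/null && python3 chk.py -1.9 && python3 -m jog '[[[0,0,0.1,0,0,0],[0,0,0.2,0,0,0],[0,0,0.3,0,0,0],[0,0,0.3,0,0,0]]]' >/dev/null && python3 chk.py -1.9 && python3 -m jog '[[[0,0,0.1,0,0,0],[0,0,0.2,0,0,0],[0,0,0.3,0,0,0],[0,0,0.3,0,0,0]]]' >/dev/null && python3 chk.py -1.9 && python3 -m jog '[[[0,0,0.1,0,0,0],[0,0,0.2,0,0,0],[0,0,0.3,0,0,0],[0,0,0.3,0,0,0]]]' >/dev/null && python3 chk.py -1.9 && python3 -m jog '[[[0,0,0.1,0,0,0],[0,0,0.2,0,0,0],[0,0,0.3,0,0,0],[0,0,0.3,0,0,0]]]' >/dev/null && python3 chk.py -1.9
```

```text
27.9 [0.4894 0.185  0.1887] [ 0.93 -0.69 -2.69] 80.8
28.2333 [0.4895 0.185  0.1857] [-0.08 -0.41 -3.91] 80.8
28.5667 [0.4895 0.185  0.1827] [ 0.11 -0.55 -3.47] 80.8
28.9 [0.4895 0.185  0.1797] [-0.46 -0.59 -4.25] 80.8
29.2333 [0.4895 0.185  0.1767] [ 0.28 -0.39 -3.07] 80.8
29.5667 [0.4895 0.185  0.1737] [ 0.55  0.11 -3.37] 80.8
29.9 [0.4895 0.185  0.1707] [ 0.58  0.81 -3.95] 80.8
30.2333 [0.4895 0.185  0.1677] [-0.06  1.71 -2.86] 80.8
```

```bash
python3 -m jog '[[[0,0,0.1,0,0,0],[0,0,0.2,0,0,0],[0,0,0.2,0,0,0]]]' >/dev/null; python3 chk.py -1.9 && python3 -m jog '[[[0,0,0.1,0,0,0],[0,0,0.2,0,0,0],[0,0,0.2,0,0,0]]]' >/dev/null && python3 chk.py -1.9 && python3 -m jog '[[[0,0,0.1,0,0,0],[0,0,0.2,0,0,0],[0,0,0.2,0,0,0]]]' >/dev/null && python3 chk.py -1.9 && python3 -m jog '[[[0,0,0.1,0,0,0],[0,0,0.2,0,0,0],[0,0,0.2,0,0,0]]]' >/dev/null && python3 chk.py -1.9 && python3 -m jog '[[[0,0,0.1,0,0,0],[0,0,0.2,0,0,0],[0,0,0.2,0,0,0]]]' >/dev/null && python3 chk.py -1.9 && python3 -m jog '[[[0,0,0.1,0,0,0],[0,0,0.2,0,0,0],[0,0,0.2,0,0,0]]]' >/dev/null && python3 chk.py -1.9 && python3 -m jog '[[[0,0,0.1,0,0,0],[0,0,0.2,0,0,0],[0,0,0.2,0,0,0]]]' >/dev/null && python3 chk.py -1.9 && python3 -m jog '[[[0,0,0.1,0,0,0],[0,0,0.2,0,0,0],[0,0,0.2,0,0,0]]]' >/dev/null && python3 chk.py -1.9
```

```text
30.4833 [0.4895 0.1851 0.1658] [-0.81  1.51 -3.36] 80.8
30.7333 [0.4895 0.1851 0.1638] [ 0.56  0.41 -3.68] 80.8
30.9833 [0.4896 0.1851 0.1618] [-0.02  0.51 -4.09] 80.8
31.2333 [0.4898 0.1852 0.1599] [ 0.08 -0.03 -1.52] 80.9
```

```bash
python3 -m jog '[[[0,0,0.1,0,0,0],[0,0,0.1,0,0,0]]]' >/dev/null; python3 chk.py -0.6 && python3 -m jog '[[[0,0,0.1,0,0,0],[0,0,0.1,0,0,0]]]' >/dev/null && python3 chk.py -0.6 && python3 -m jog '[[[0,0,0.1,0,0,0],[0,0,0.1,0,0,0]]]' >/dev/null && python3 chk.py -0.6; python3 -m jog '[[[0,0,0,0,0,0]]]'
```

```text
31.4 [0.4898 0.1852 0.1591] [ 0.18 -0.48 -0.97] 80.9
31.5667 [0.4898 0.1852 0.1581] [-0.89 -0.9   0.06] 81.0
time_s: 31.65
position: [0.4898, 0.1852, 0.1582]
eef_rot: [0.614, 0.789, 0.001, 0.001]
wrist_force: [-0.3, -0.7, -0.2]
gripper_width: 0.0302
grasp_force: 81.0
```

Weight is carried by the seat. Release and withdraw.

```bash
python3 -m jog '[[[0,0,0,0,0,0],[0,0,0,0,0,0],[0,0,0,0,0,0],[0,0,0,0,0,0],[0,0,0,0,0,0],[0,0,0,0,0,0]]]' 5 ; python3 chk.py 2; python3 -m jog '[[[0,0,-0.5,0,0,0],[0,0,-1.5,0,0,0],[0,0,-3,0,0,0],[0,0,-5,0,0,0],[0,0,-8,0,0,0],[0,0,-11,0,0,0],[0,0,-14,0,0,0],[0,0,-16,0,0,0],[0,0,-17,0,0,0],[0,0,-18,0,0,0],[-3,0,-18,0,0,0],[-7,0,-18,0,0,0],[-11,0,-18,0,0,0],[-15,0,-18,0,0,0],[-19,0,-18,0,0,0],[-23,0,-18,0,0,0],[-27,0,-18,0,0,0],[-28,0,-18,0,0,0],[-28,0,-18,0,0,0]]]' && python3 - <<'E'
from h import *
T=arm.snapshot("top")["pixels"];S=arm.snapshot("scene")["pixels"]
g=cv2.cvtColor(T,cv2.COLOR_BGR2GRAY);hsv=cv2.cvtColor(T,cv2.COLOR_BGR2HSV)
m=((g>150)|((g>95)&(hsv[...,1]<25))).astype(np.uint8);n,l,st,c=cv2.connectedComponentsWithStats(m)
for i in range(1,n):
    if 90<st[i,4]<600: print("top",st[i],c[i].round(1),onz("top",c[i],.156).round(4),onz("top",c[i],.180).round(4))
hsv=cv2.cvtColor(S,cv2.COLOR_BGR2HSV)
m=((hsv[...,0]<14)&(hsv[...,1]>110)&(hsv[...,2]>60)).astype(np.uint8);n,l,st,c=cv2.connectedComponentsWithStats(m)
for i in range(1,n):
    if 60<st[i,4]<1500: print("amber",st[i],c[i].round(1))
E
```

```text
time_s: 32.15
position: [0.4898, 0.1852, 0.158]
eef_rot: [0.614, 0.789, 0.001, 0.001]
wrist_force: [0.5, 0.2, -0.0]
gripper_width: 0.0501
grasp_force: 0.0
32.15 [0.4898 0.1852 0.158 ] [ 0.5   0.17 -0.04] 0.0
time_s: 33.73
position: [0.558, -0.0922, 0.3359]
eef_rot: [0.617, 0.787, -0.001, -0.0]
wrist_force: [0.5, 0.2, 0.1]
gripper_width: 0.0499
grasp_force: 0.0
top [237 174  33  34 162] [250.  189.5] [0.5895 0.0147] [0.5885 0.0133]
top [244 182  22  22 363] [254.4 192. ] [0.5848 0.006 ] [0.584  0.0049]
top [180 189  17  16 222] [188.1 196.5] [0.5747 0.1369] [0.5742 0.1317]
top [148 200  16  17 217] [155.4 207.5] [0.5524 0.2024] [0.5525 0.1952]
top [115 206  16  17 199] [122.3 213.9] [0.5387 0.2705] [0.5393 0.2612]
top [188 223  17  17 219] [195.5 230.9] [0.5075 0.121 ] [0.509  0.1163]
top [152 233  17  17 224] [160.1 241.1] [0.486 0.192] [0.4882 0.1851]
top [124 240  15  17 205] [130.9 248. ] [0.4709 0.2517] [0.4736 0.243 ]
amber [352  29  18  13  68] [359.   34.2]
amber [313 116  54  21 553] [344.5 128. ]
amber [349 178  23  15 118] [356.6 183.3]
amber [379 192  28  43 553] [390.5 217.5]
amber [312 203  24  21 356] [322.7 213.6]
amber [345 203  25  22 393] [356.6 214.2]
```

```bash
python3 -c "
from rig import arm
print(arm.close_job())"
```

```text
the job is handed in; nothing more can be done
None
```

Both bottles stand released in the two middle cells, and I have handed the job in: the last top picture puts their caps within about 5 mm of the cell centres, with the stored bottles unmoved to within about 2 mm, and the verdict was not shown.

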